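# Back the mould stand off one notch

### The arm

A 6-joint arm with a two-finger parallel gripper is mounted at the origin on the work surface. World frame = base frame: x ahead of the robot, y to its left, z up, the work surface at z = 0. Lengths are in m, angles in degrees, forces in N, time in s.
With the tool pointing down it reaches from about 0.35 to 0.875 m from the base axis. Payload 4.2 kg.
Tool frame: the origin (TCP) lies midway between the tips of the shut fingers; the grasp point (between the pads) lies r.pinch_z behind it (r.pinch_z is the distance from the TCP to the grasp point, in m); z points along the fingers, y is the direction in which the jaws open and shut (so a half turn about z gives the same grasp; the last joint's range is limited). The gripper opens to 87 mm and grips with 3 to 60 N. Pads are 19 mm wide; open, the fingers measure 117 mm over their backs; the gripper's body (75 mm by 190 mm) begins 51 mm behind the grasp point.
Start: joints at [-54.454, 22.042, 0.453, 0, -68.411, -14.817], TCP at [0.221, -0.585, 0.223] pointing down, gripper open.
Joint ranges: [-179.83, 179.83], [-69.29, 118.12], [-61.27, 80.66], [-181.25, 117.63], [-171.15, -9.14], [-177.46, 177.46]. Speed limits (degrees/s): [159.86, 159.86, 180, 180, 180, 180].

### API

Orientations are given as a 3x3 rotation matrix whose columns are the frame's x, y, z axes.
In Python, from station import r gives the robot as it stands. The module is installed in compiled form; this text tells all that it offers.
- The arm moves only by the tool play_rows, never from a script. Its argument "deltas" is a list of rows, each a list of 7 numbers: the shift along the tool's x, y, z in units of 25 mm (1.0 is 25 mm), then the turn, a rotation vector about the tool's x, y, z in units of 5 degrees (1.0 is 5 degrees), then the finger opening in mm, from 0 to 87. In form: [[tx, ty, tz, wx, wy, wz, fingers], ...]. A call has 1 to 12 rows; each row is the pose to reach, as a shift and turn from the pose commanded when the call began, along the tool's axes at that moment; what a row does not reach only later rows make up. A row lasts 1/10 s, in which the tool goes at most 50 mm and 8.59 degrees, less where a joint would pass 70% of its speed; a pose out of reach is approached as far as the arm can. A call with a gripper value outside its range is refused whole. The fingers move at their own pace and stop on an object; the grip force is fixed at half the most. Time passes only in rows, so rows that repeat a pose let the fingers close. It gives the time, the measured TCP pose, the force and the opening at its end, in the units of the state.
- r.sense(): the state, without advancing time (a new reading comes with each control period).
- r.capture(name): name is "side" or "top"; returns a dict with "pixels" (480x640x3 uint8, red, green, blue), "camera_matrix" (3x3 intrinsics, pixels), "R" (3x3) and "t" (3): a world point X has camera coordinates R X + t. Camera axes: x right, y down, z forward; pixel columns grow to the right and rows downward; lengths in m; the calibration is good to about 2 mm. A picture is of the moment at which its call begins. There is no depth.
- r.finish_job(): hands the job in, once; it reports no verdict.
Trained networks look in the newest picture that a camera, given by its name, has taken for a name from the list of things; names that differ only in an ending like _2 or _b are one class to them, and where a whole thing is asked for, a point or a joint stands for the part that bears it (a point fixed in the world has none). Each returns a list of dicts, best first, with "score" (0 to 1); they miss things now and then, are a little off and sometimes report something else, mostly with a low value. They report only what shows in the picture. A call takes as long as a camera call.
- r.spot_in(camera, target): "centre" ([x, y, z] in m, in world coordinates, good to about 4 mm: the middle of the surface that is visible of it).
- r.cut_out(camera, target): "region" (480x640 bool, what is visible of it).
The state is a dict: "time_s": time; "joints": joint angles; "joint_velocities": joint speeds; "effort": joint torques, N m; "tcp_pos": TCP position; "ee_rot": TCP orientation; "wrist_force": force on the tool from outside, world axes, zero at the start; "moment": the same for the moment, N m; "gripper_width": opening from 0.0 (shut) to 1.0 (fully open).
Only numpy, scipy, OpenCV 4.12 (cv2) and the standard library are available. Lean on these libraries where they do the work, as an engineer would, in place of code of your own. Each camera call takes 0.05 s, during which the arm holds its last target.

### The job

Tilt the mould back by one notch of its ratchet, with gentle pushes of a fingertip and without gripping or picking up anything: push the pawl's weight over so that the pawl lifts and stays clear of the wheel, then push a spoke of the cross handle so that the wheel turns exactly one tooth backward (its top toward the pawl's pivot). Last, push the pawl's weight back over so that its nose drops fully home between the teeth, and leave everything else on the table where it is.

Things in the scene. Friction and masses are not known exactly. Their poses are not given: they have to be found in the camera images.
- stand: Mould tilting stand, bolted down: grey base plate 225 x 165 x 12 mm with a level steel axle 115 mm above the table. Origin on the table right below the axle, in the plane of the toothed wheel; x is level, from the axle toward the pawl's pivot; y along the axle; z up. Axle posts at y = -108 and +28 mm (tops z = 130 mm), pivot post at x = 96, y = +28 mm (top z = 162 mm).
- wheel (a joint): Turn of toothed wheel, mould and cross handle together, rad, growing BACKWARD (top toward the stand's +x). Starts between -0.09 and -0.01. Pawl home blocks it backward at 0. One notch is 30 deg = 0.524 rad; one notch back the pawl drops home at values from about 0.41 to 0.52 (over that it lands on a tooth tip). Needs about 2 N at the spoke end; stays where it is left.
- cross (a point): Cross handle fixed to the wheel, in the plane y = +62 mm of the stand: four steel spokes 12 mm thick, 90 degrees apart, with 20 mm balls on the ends (104 mm from the axle to a ball's outer end). This point: on the axle in that plane, 115 mm above the table. Its y axis is the axle; it turns with the wheel.
- spoke_end (a point): Centre of the ball on the uppermost spoke, 94 mm from the axle. At wheel value 0 that spoke leans 12 degrees from upright toward the stand's -x; turning backward carries it over the top toward the stand's +x.
- pawl_nose (a point): Lower end of the pawl's 8 mm thick nose, which drops between the teeth of the wheel. The wheel: steel, 124 mm over the tips, 14 mm thick, 12 saw teeth 12 mm deep, at y = 0 of the stand (top at z = 177 mm). A tilted graphite mould block, 56 x 56 x 66 mm, turns on the same axle at y = -60 mm.
- pawl (a joint): Swing of the pawl, rad: 0 = home, nose down between two teeth; 0.25 and more = nose clear of the teeth; 1.05 = thrown right back against its stop. Its weight makes it throw over: it balances at about 0.44; let go below 0.4 it falls home by itself, above 0.5 it falls back and stays lifted. About 1 N at the weight moves it.
- pawl_pivot (a point): Pivot of the pawl (fixed): x = 96 mm, y = 0, z = 143 mm in the stand's frame; its axis is along the stand's y.
- weight (a point): The pawl's weight (this point: its centre): level steel cylinder 26 mm thick, 40 mm long along the stand's y, on the end of the pawl's 10 mm stem, 90 mm from the pivot. Pawl home: the stem leans 0.4 rad from upright toward the stand's -x, weight at x = 61, z = 226 mm. Pushing it toward +x lifts the nose; thrown back, the stem leans 0.65 rad toward +x.
- tin: Bystander, leave alone: aluminium can, 68 mm across, 62 mm tall, to the left of the stand. Origin at the centre of its underside.
- crucible: Bystander, leave alone: open clay cup, 72 mm across, 75 mm tall, to the right of the stand. Origin at the centre of its underside.
- spare_mould: Bystander, leave alone: loose graphite block 50 x 60 x 56 mm, behind the stand. Origin at the centre of its underside.
- tweezers: Bystander, leave alone: flat steel tweezers, 130 mm long, 5 mm thick, on the robot's side of the stand. Origin at the middle of its length, underside.
- screwdriver0: Bystander, leave alone: screwdriver with a wooden handle, 190 mm long, lying to one side. Origin at the middle of its length, underside.
- brush: Bystander, leave alone: brush, 180 mm long, lying to one side. Origin at the middle of its length, underside.
- jar: Bystander, leave alone: amber jar, 60 mm across, 85 mm tall, far right. Origin at the centre of its underside.

How it is judged (in metres and radians):
On the way, in this order (a step that is already met when the one before it is completed fails the run):
1. the pawl is lifted clear of the teeth while the wheel is still in its first notch (value of joint pawl above 0.3 rad and value of joint wheel below 0.2 rad), for 0.2 s.
2. the wheel is turned back by about a notch (value of joint wheel between 0.36 and 0.75 rad), for 0.1 s.
At the end, for the whole second after the job is handed in: The wheel stands one notch (0.38 to 0.56 rad) back, the pawl is home between the teeth (under 0.06 rad), both at rest (value of joint wheel between 0.38 and 0.56 rad and value of joint pawl below 0.06 rad and velocity of joint wheel between -0.05 and 0.05 rad/s and velocity of joint pawl between -0.05 and 0.05 rad/s); the robot touches nothing.
It fails at once if the wheel or a spoke is gripped or shoved hard (over 35 N) (contact force between the fingers and wheel above 35 N).
It fails at once if the pawl is gripped or shoved hard (over 35 N) (contact force between the fingers and pawl above 35 N).
It fails at once if a bystander is pushed more than 30 mm away (distance of any of tin, crucible, spare_mould, tweezers, screwdriver0, brush, jar from where it was at the start of the episode above 0.03 m).
It fails at once if a bystander is lifted off the table (height (world z) of any of tin, crucible, spare_mould, tweezers, screwdriver0, brush, jar above 0.02 m).
It also fails if it takes over 64 s, if anything falls off the work surface, if the arm or the gripper's body presses on something with over 40 N, if the wrist force passes 120 N, or if a joint passes its speed limit or range.

## Working session

There is one attempt and no reset: what is moved stays moved. The work goes in short steps, Python scripts to look and compute and a tool call to move; the robot and the scene stay as the last step left them, time stands still between calls to the robot, and variables do not carry over. Pictures are saved under pics/ and viewed, and the job is handed in when it is done.

Besides the shell and the picture viewer there is one more tool, called after "Emit:" as name([rows], argument=value, ...), one row to a line, values as JSON. play_rows: Moves the arm, as the interface text tells. Its arguments: {"type":"object","properties":{"deltas":{"type":"array","items":{"type":"array","items":{"type":"number"}}}},"required":["deltas"]}

```bash
mkdir -p pics; ls; python3 - <<'E'
from station import r
import cv2,numpy as np
s=r.sense(); print(s['time_s'],s['tcp_pos'],s['ee_rot'],s['gripper_width'],r.pinch_z)
for c in('side','top'):
    d=r.capture(c); cv2.imwrite(f'pics/{c}0.png',d['pixels'][:,:,::-1])
    print(c,d['camera_matrix'],d['R'],d['t'])
    for n in['stand','wheel','cross','spoke_end','pawl_nose','pawl','weight','tin','crucible','spare_mould','tweezers','screwdriver0','brush','jar']:
        print(n,[(np.round(x['centre'],3).tolist(),round(x['score'],2)) for x in r.spot_in(c,n)[:2]])
print(r.sense()['time_s'])
E
```

```text
pics
0.0 [ 0.22103187 -0.58398048  0.22148274] [[-9.35319176e-01 -3.53804071e-01 -8.47756996e-04]
 [-3.53805072e-01  9.35317151e-01  1.94881645e-03]
 [ 1.03422465e-04  2.12270612e-03 -9.99997742e-01]] 1.0031349213070833 0.0187
side [[585.87016794   0.         313.29374464]
 [  0.         585.87016794 238.98769878]
 [  0.           0.           1.        ]] [[-0.7030596  -0.71099604  0.01385027]
 [-0.5483592   0.52963179 -0.64714168]
 [ 0.45277963 -0.46257409 -0.76224394]] [0.38190582 0.40398633 1.5732073 ]
stand [([0.498, 0.044, 0.096], 0.73)]
wheel [([0.501, 0.058, 0.135], 0.77)]
cross [([0.503, 0.055, 0.136], 0.57)]
spoke_end [([0.505, 0.059, 0.136], 0.94)]
pawl_nose [([0.569, 0.036, 0.221], 0.49)]
pawl [([0.574, 0.044, 0.225], 0.58)]
weight [([0.571, 0.04, 0.225], 0.64)]
tin [([0.582, 0.241, 0.062], 0.93), ([0.504, -0.498, 0.013], 0.56)]
crucible [([0.487, -0.154, 0.056], 0.85), ([0.572, 0.04, 0.223], 0.56)]
spare_mould [([0.72, 0.03, 0.054], 0.89)]
tweezers [([0.39, 0.06, 0.003], 0.79)]
screwdriver0 [([0.431, 0.495, 0.022], 0.93), ([0.485, -0.15, 0.055], 0.7)]
brush [([0.506, -0.
[... 263 characters left out ...]
.98389188  0.02646175 -0.17679523]
 [ 0.17699224  0.00527939 -0.98419809]] [0.02340275 0.5839727  1.43611479]
stand [([0.518, 0.013, 0.013], 0.85), ([0.505, 0.036, 0.134], 0.31)]
wheel [([0.506, 0.038, 0.137], 0.73)]
cross [([0.506, 0.038, 0.136], 0.84)]
spoke_end [([0.507, 0.043, 0.138], 0.73)]
pawl_nose [([0.394, 0.062, 0.004], 0.66), ([0.575, 0.039, 0.236], 0.61)]
pawl [([0.57, 0.035, 0.234], 0.51)]
weight []
tin [([0.589, 0.225, 0.064], 0.72)]
crucible [([0.492, -0.162, 0.04], 0.65)]
spare_mould [([0.726, 0.019, 0.05], 0.67)]
tweezers [([0.395, 0.064, 0.003], 0.78), ([0.52, 0.017, 0.012], 0.68)]
screwdriver0 [([0.442, 0.491, 0.02], 0.57)]
brush [([0.491, -0.506, 0.017], 0.85)]
jar []
1.5
```

View pics/side0.png

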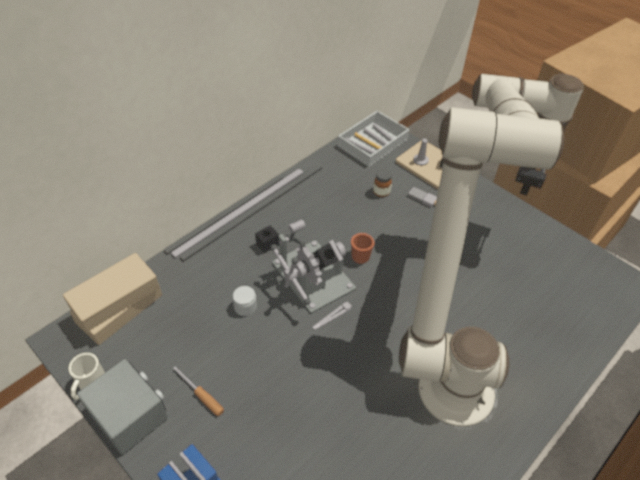

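View pics/top0.png

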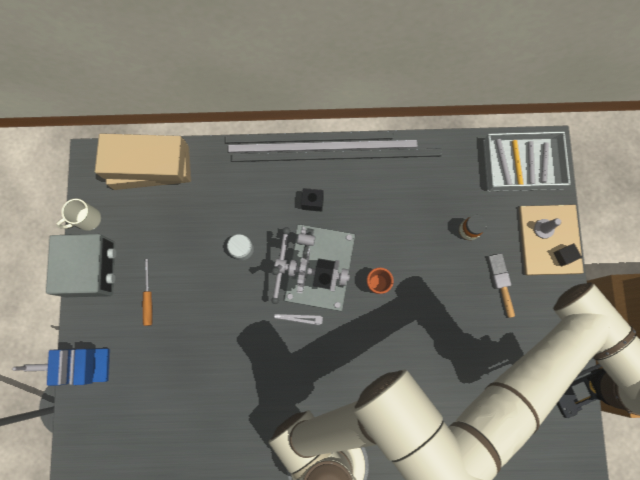

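```bash
python3 - <<'E'
import cv2
a=cv2.imread('pics/side0.png')[150:330,230:420]; cv2.imwrite('pics/side0z.png',cv2.resize(a,(633,600),interpolation=cv2.INTER_CUBIC))
a=cv2.imread('pics/top0.png')[190:330,230:390]; cv2.imwrite('pics/top0z.png',cv2.resize(a,(640,560),interpolation=cv2.INTER_CUBIC))
E
```

```text
(no output)
```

View pics/side0z.png

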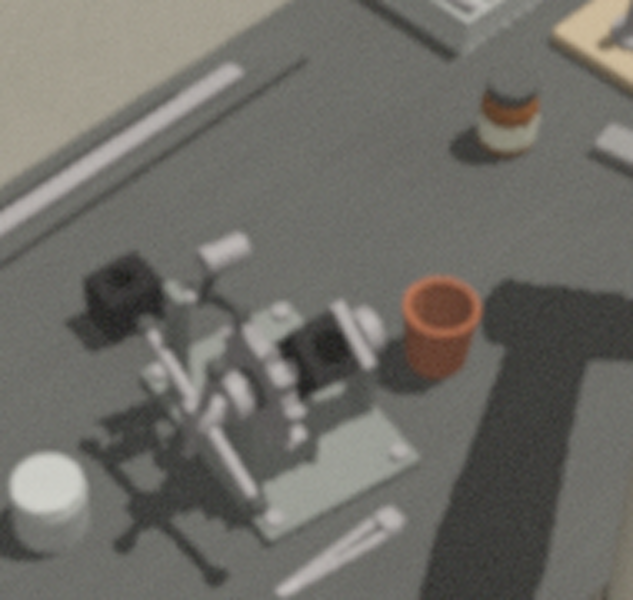

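View pics/top0z.png

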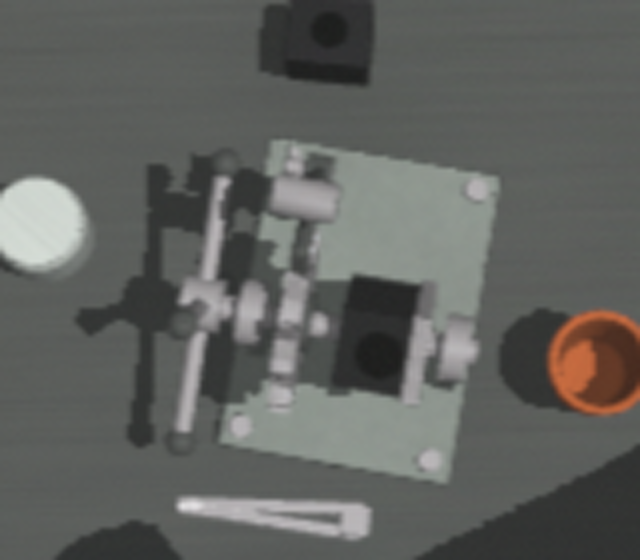

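```bash
cat > h.py <<'E'
import numpy as np
K={'side':np.array([[585.87016794,0,313.29374464],[0,585.87016794,238.98769878],[0,0,1]]),'top':np.array([[534.21061909,0,319.10618064],[0,534.21061909,248.54544465],[0,0,1]])}
R={'side':np.array([[-0.7030596,-0.71099604,0.01385027],[-0.5483592,0.52963179,-0.64714168],[0.45277963,-0.46257409,-0.76224394]]),'top':np.array([[-0.02511024,-0.99963589,-0.00987787],[-0.98389188,0.02646175,-0.17679523],[0.17699224,0.00527939,-0.98419809]])}
t={'side':np.array([0.38190582,0.40398633,1.5732073]),'top':np.array([0.02340275,0.5839727,1.43611479])}
def proj(c,X):
    p=(np.atleast_2d(X)@R[c].T+t[c])@K[c].T
    return p[:,:2]/p[:,2:]
def world(P,o):  # o=ox,oy,yaw
    P=np.atleast_2d(P);c,s=np.cos(o[2]),np.sin(o[2])
    return np.c_[o[0]+c*P[:,0]-s*P[:,1],o[1]+s*P[:,0]+c*P[:,1],P[:,2]]
def ball(w,k): # k=0 top,1 far(+x),3 near
    a=-np.radians(12)+w+k*np.pi/2
    return np.array([.094*np.sin(a),.062,.115+.094*np.cos(a)])
def weight(p):
    a=-.4+p
    return np.array([.096+.09*np.sin(a),0,.143+.09*np.cos(a)])
E
cat > fit.py <<'E'
from h import *
from scipy.optimize import least_squares
import cv2
zt=lambda u,v:np.array([(u+.5)/4-.5+230,(v+.5)/4-.5+190])
zs=lambda u,v:np.array([(u+.5)/3.333-.5+230,(v+.5)/3.333-.5+150])
def res(q,full=False):
    o=q[:3];w=q[3]
    L=[('top',ball(w,3),zt(180,440)),('top',ball(w,1),zt(226,160)),('top',ball(w,0),zt(182,320)),
       ('top',weight(0)+[0,0,.008],zt(306,197)),('side',weight(0)+[0,0,.003],zs(225,250)),('side',ball(w,1),zs(148,332))]
    e=[proj(c,world(P,o))[0]-m for c,P,m in L]
    # plate: centre(free q4,q5)
    cs=[(.0,.5),(1,.5)]
    for (a,b),m in zip([(.5,.5),(.5,-.5),(-.5,-.5),(-.5,.5)],[zt(270,140),zt(498,177),zt(448,483),zt(220,443)]):
        e.append(proj('top',world([q[4]+a*.225,q[5]+b*.165,.012],o))[0]-m)
    return np.concatenate(e)
s=least_squares(res,[.49,.03,-.1,-.05,.0,-.03],loss='soft_l1')
print(s.x.round(4)); print(res(s.x).reshape(-1,2).round(1))
q=s.x;o=q[:3]
print('weight',world(weight(0),o).round(4),'top ball',world(ball(q[3],0),o).round(4))
for c,(x0,y0,x1,y1,f) in {'side':(230,150,420,330,3),'top':(230,190,390,330,4)}.items():
    im=cv2.imread(f'pics/{c}0.png')[y0:y1,x0:x1]; im=cv2.resize(im,None,fx=f,fy=f,interpolation=cv2.INTER_CUBIC)
    for P,col in [(weight(0),(0,0,255)),(ball(q[3],0),(0,255,0)),(ball(q[3],1),(0,255,0)),(ball(q[3],2),(0,255,0)),(ball(q[3],3),(0,255,0)),(np.array([.096,0,.143]),(255,0,0)),(np.array([0,0,.115]),(255,0,255)),(np.array([0,.062,.115]),(255,0,255)),(np.array([0,.028,.13]),(255,255,0)),(np.array([.096,.028,.162]),(255,255,0)),(np.array([0,-.108,.13]),(255,255,0))]:
        u=(proj(c,world(P,o))[0]-[x0,y0]+.5)*f
        cv2.drawMarker(im,tuple(int(v) for v in u),col,cv2.MARKER_CROSS,10,1)
    cv2.imwrite(f'pics/{c}_ov.png',im)
E
python3 fit.py
```

```text
[ 0.5169  0.0507 -0.1963 -0.033   0.0297 -0.0366]
[[ 0.3  0.9]
 [-0.   1.3]
 [ 0.7 -0.1]
 [-0.2 -0. ]
 [-1.   0.1]
 [-1.2 -1.5]
 [ 0.7 -0.6]
 [ 0.2 -0.5]
 [-0.1  0.5]
 [-0.9  0.5]]
weight [[0.5767 0.0388 0.2259]] top ball [[0.5069 0.1159 0.2063]]
```

View pics/side_ov.png

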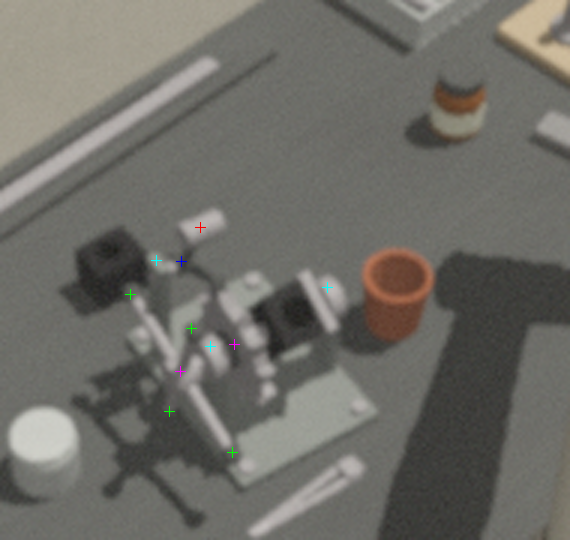

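View pics/top_ov.png

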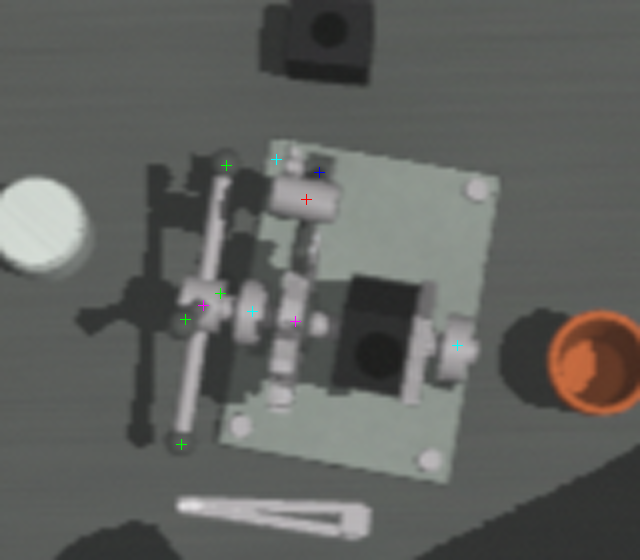

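```bash
cat >> h.py <<'E'
O=np.array([.5169,.0507,-.1963])
def go(P,r,o=O):
    """print tool-axis row for stand-frame target P"""
    from scipy.spatial.transform import Rotation as Ro
    s=r.sense();E=np.array(s['ee_rot']);c,sn=np.cos(o[2]),np.sin(o[2])
    T=np.array([[-c,-sn,0],[-sn,c,0],[0,0,-1.]])
    d=E.T@(world(P,o)[0]-s['tcp_pos'])/.025
    w=np.degrees(Ro.from_matrix(E.T@T).as_rotvec())/5
    print('row',d.round(2),w.round(2),'t',round(s['time_s'],2),'F',np.round(s['wrist_force'],2))
def stand(p,o=O):
    c,s=np.cos(o[2]),np.sin(o[2]);x,y=p[0]-o[0],p[1]-o[1]
    return np.array([c*x+s*y,-s*x+c*y,p[2]])
E
python3 -c "
from station import r
from h import *
go([.015,0,.30],r)"
```

```text
row [-20.56  19.26  -3.1 ] [0.  0.  6.4] t 1.5 F [-0.15 -0.85  0.54]
```

Emit:
play_rows([
  [0,0,-2,0,0,0,0],
  [-1.5,1.4,-3.1,0,0,0.5,0],
  [-20.5,19.2,-3.1,0,0,6.4,0],
  [-20.5,19.2,-3.1,0,0,6.4,0],
  [-20.5,19.2,-3.1,0,0,6.4,0],
  [-20.5,19.2,-3.1,0,0,6.4,0],
  [-20.5,19.2,-3.1,0,0,6.4,0],
  [-20.5,19.2,-3.1,0,0,6.4,0],
  [-20.5,19.2,-3.1,0,0,6.4,0],
  [-20.5,19.2,-3.1,0,0,6.4,0],
  [-20.5,19.2,-3.1,0,0,6.4,0],
  [-20.5,19.2,-3.1,0,0,6.4,0],
])

```text
time_s: 2.7
tcp_pos: [0.4562, -0.1052, 0.2997]
ee_rot: [[-0.981, 0.195, 0.001], [0.195, 0.981, 0.0], [-0.001, 0.0, -1.0]]
wrist_force: [0.9, -0.3, -0.6]
gripper_width: 0.033
```

```bash
python3 -c "
from station import r
from h import *
go([.015,0,.30],r);print(stand(r.sense()['tcp_pos']))"
```

```text
row [-1.76  6.59 -0.01] [ 0.    0.02 -0.  ] t 2.7 F [ 0.92 -0.29 -0.57]
[-0.02911527 -0.16473326  0.29965227]
```

Emit:
play_rows([
  [-1.8,6.6,0,0,0,0,0],
  [-1.8,6.6,0,0,0,0,0],
  [-1.8,6.6,0,0,0,0,0],
  [-1.8,6.6,0,0,0,0,0],
  [-1.8,6.6,1.5,0,0,0,0],
  [-1.8,6.6,3.2,0,0,0,0],
  [-1.8,6.6,3.2,0,0,0,0],
  [-1.8,6.6,3.2,0,0,0,0],
])

```text
time_s: 3.5
tcp_pos: [0.5325, 0.0452, 0.2199]
ee_rot: [[-0.981, 0.195, 0.0], [0.195, 0.981, -0.001], [-0.0, -0.001, -1.0]]
wrist_force: [0.6, -0.3, 0.3]
gripper_width: 0.006
```

```bash
cat > look.py <<'E'
import sys,cv2
from station import r
from h import *
tag=sys.argv[1]
print(stand(r.sense()['tcp_pos']).round(4),r.sense()['gripper_width'])
ims=[]
for c,(x0,y0,x1,y1) in {'side':(240,150,380,310),'top':(240,190,380,330)}.items():
    im=r.capture(c)['pixels'][:,:,::-1]; cv2.imwrite(f'pics/{c}_{tag}_full.png',im)
    im=cv2.resize(im[y0:y1,x0:x1],(400,int(400*(y1-y0)/(x1-x0))),interpolation=cv2.INTER_CUBIC)
    ims.append(cv2.copyMakeBorder(im,0,480-im.shape[0],0,0,cv2.BORDER_CONSTANT))
cv2.imwrite(f'pics/look_{tag}.png',np.hstack(ims))
E
python3 look.py a
```

```text
[ 0.0164 -0.0023  0.2199] 0.005669907884398455
```

View pics/look_a.png

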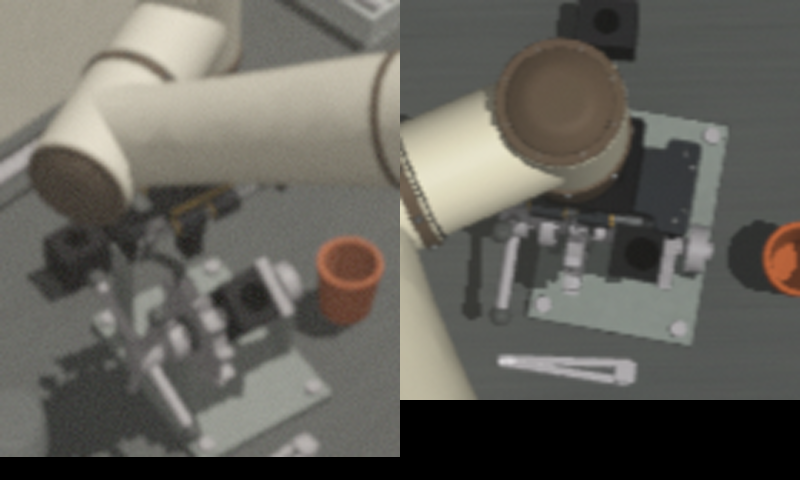

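Emit:
play_rows([
  [-0.4,0,0,0,0,0,0],
  [-0.8,0,0,0,0,0,0],
  [-1.0,0,0,0,0,0,0],
  [-1.2,0,0,0,0,0,0],
  [-1.4,0,0,0,0,0,0],
  [-1.4,0,0,0,0,0,0],
])

```text
time_s: 4.2
tcp_pos: [0.5671, 0.0388, 0.2188]
ee_rot: [[-0.981, 0.196, -0.0], [0.196, 0.981, -0.0], [0.0, -0.0, -1.0]]
wrist_force: [-0.8, 0.5, -0.1]
gripper_width: 0.009
```

```bash
python3 look.py b
```

```text
[ 0.0515 -0.0019  0.2188] 0.009224813253320375
```

View pics/look_b.png

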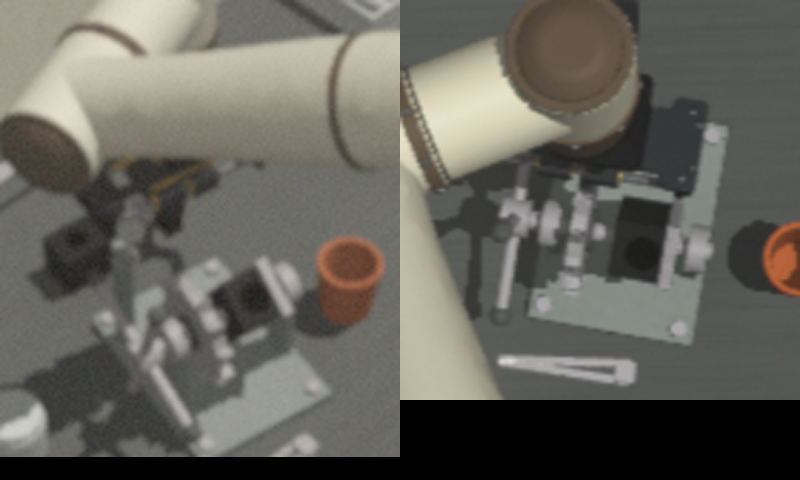

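Finger tip is at about (170,220) in the left panel, and the weight at (138,210) is moving ahead of it. The force of about 1 N is as expected. I'll push on over the balance point.

Emit:
play_rows([
  [-0.2,0,0,0,0,0,0],
  [-0.4,0,0,0,0,0,0],
  [-0.6,0,0,0,0,0,0],
  [-0.8,0,0,0,0,0,0],
  [-1.0,0,0,0,0,0,0],
  [-1.2,0,0,0,0,0,0],
  [-1.4,0,0,0,0,0,0],
  [-1.6,0,0,0,0,0,0],
  [-1.8,0,0,0,0,0,0],
  [-1.8,0,0,0,0,0,0],
  [-1.8,0,0,0,0,0,0],
])

```text
time_s: 5.4
tcp_pos: [0.6107, 0.0301, 0.2191]
ee_rot: [[-0.981, 0.196, -0.0], [0.196, 0.981, 0.0], [0.0, 0.0, -1.0]]
wrist_force: [-0.4, 0.8, -0.0]
gripper_width: 0.007
```

```bash
python3 look.py c
```

```text
[ 0.096  -0.0019  0.2191] 0.007041951576664891
```

View pics/look_c.png

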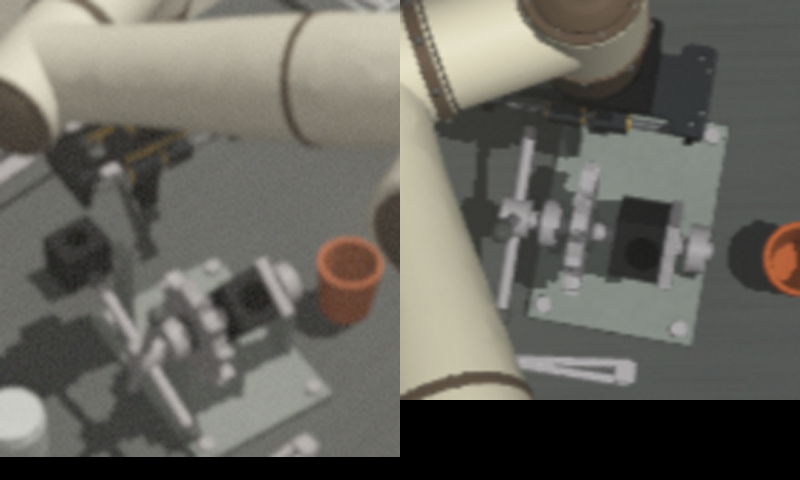

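Emit:
play_rows([
  [0.6,0,-1,0,0,0,0],
  [1.5,0.4,-2.2,0,0,0,0],
  [6.4,2.56,-2.2,0,0,0,0],
  [6.4,2.56,-2.2,0,0,0,0],
  [6.4,2.56,-2.2,0,0,0,0],
  [6.4,2.56,-2.2,0,0,0,0],
  [6.4,2.56,-2.2,0,0,0,0],
])

```text
time_s: 6.2
tcp_pos: [0.4658, 0.1247, 0.2748]
ee_rot: [[-0.981, 0.194, 0.001], [0.194, 0.981, 0.001], [-0.001, 0.001, -1.0]]
wrist_force: [0.7, 0.5, 0.3]
gripper_width: 0.006
```

```bash
python3 look.py d; python3 -c "
from station import r
from h import *
go([-.065,.062,.198],r)
print(proj('side',world([weight(1.05),weight(0),weight(.3),ball(-.033,1),ball(-.033,3)],O)))"
```

```text
[-0.0646  0.0626  0.2748] 0.005554432211605911
row [ 0.06 -0.01  3.05] [ 0.    0.   -0.01] t 6.3 F [ 0.89  1.07 -0.06]
[[279.71415405 208.6760946 ]
 [296.18912824 225.49244075]
 [291.2247908  218.11612437]
 [272.86672766 247.72864325]
 [306.9633397  300.23670265]]
```

View pics/look_d.png

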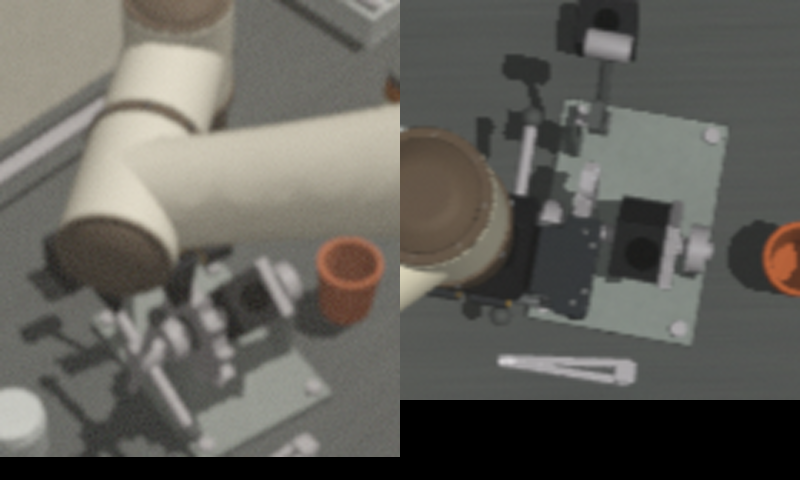

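Emit:
play_rows([
  [0,0,1.5,0,0,0,0],
  [0,0,3,0,0,0,0],
  [0,0,3,0,0,0,0],
  [0,0,3,0,0,0,0],
  [-0.4,0,3,0,0,0,0],
  [-0.7,0,3,0,0,0,0],
  [-0.9,0,3,0,0,0,0],
  [-1.1,0,3,0,0,0,0],
  [-1.3,0,3,0,0,0,0],
  [-1.5,0,3,0,0,0,0],
])

```text
time_s: 7.3
tcp_pos: [0.5033, 0.1167, 0.1992]
ee_rot: [[-0.981, 0.195, -0.0], [0.195, 0.981, -0.0], [0.0, -0.0, -1.0]]
wrist_force: [-2.3, -0.2, 1.7]
gripper_width: 0.007
```

```bash
python3 look.py e
```

```text
[-0.0262  0.0621  0.1992] 0.006767602748838477
```

View pics/look_e.png

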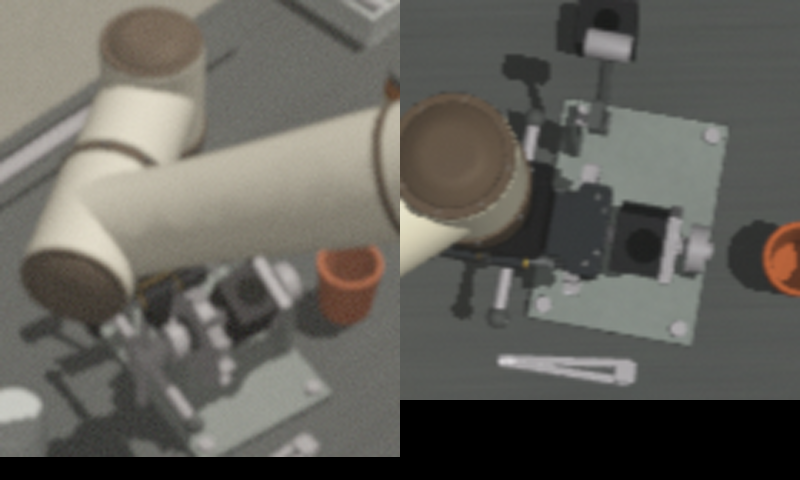

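Emit:
play_rows([
  [-0.2,0,0,0,0,0,0],
  [-0.4,0,0,0,0,0,0],
  [-0.6,0,0,0,0,0,0],
  [-0.8,0,0,0,0,0,0],
  [-1.0,0,0,0,0,0,0],
  [-1.0,0,0,0,0,0,0],
])

```text
time_s: 8.0
tcp_pos: [0.5283, 0.1119, 0.1987]
ee_rot: [[-0.981, 0.196, 0.0], [0.196, 0.981, -0.0], [-0.0, -0.0, -1.0]]
wrist_force: [-0.5, -1.2, -0.7]
gripper_width: 0.004
```

```bash
python3 look.py f
```

```text
[-0.0008  0.0622  0.1987] 0.0043257100412045805
```

View pics/look_f.png

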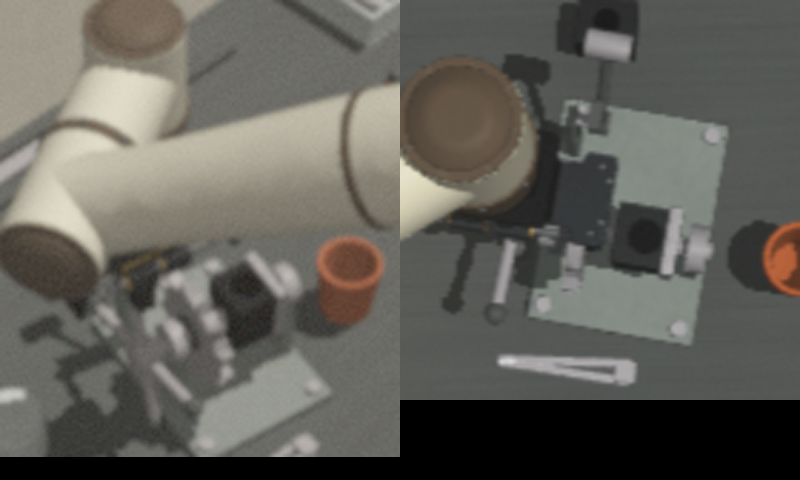

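Emit:
play_rows([
  [0.8,0,0,0,0,0,0],
  [2,0,-1.5,0,0,0,0],
  [3.5,0,-3.2,0,0,0,0],
  [3.5,-8,-3.8,0,0,0,0],
  [3.5,-8,-3.8,0,0,0,0],
  [3.5,-8,-3.8,0,0,0,0],
  [3.5,-8,-3.8,0,0,0,0],
  [3.5,-8,-3.8,0,0,0,0],
  [3.5,-8,-3.8,0,0,0,0],
])

```text
time_s: 9.0
tcp_pos: [0.4027, -0.0679, 0.2946]
ee_rot: [[-0.98, 0.198, 0.002], [0.198, 0.98, 0.001], [-0.002, 0.001, -1.0]]
wrist_force: [-0.8, 0.5, -0.1]
gripper_width: 0.009
```

```bash
python3 look.py g
```

```text
[-0.0889 -0.1386  0.2946] 0.008910058449335413
```

View pics/look_g.png

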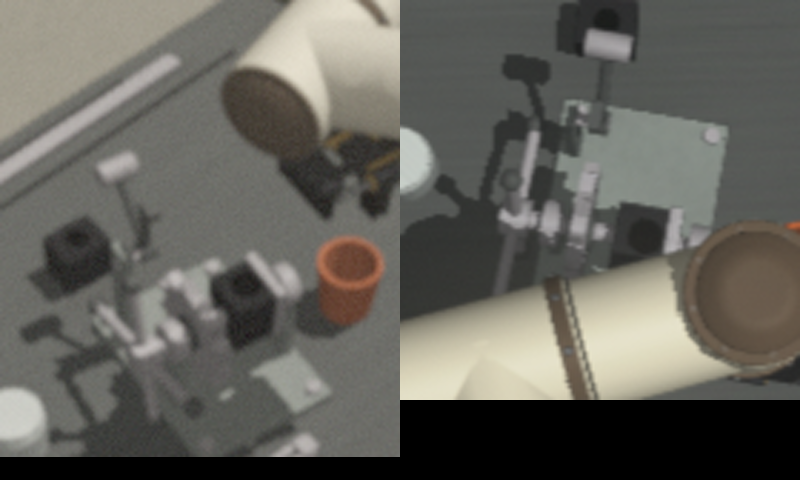

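```bash
python3 -c "
from h import *
for w in (.3,.35,.4,.45,.5,.55): print(w,proj('top',world([ball(w,0),ball(w,1),ball(w,3)],O)).round(1).tolist(), proj('side',world([ball(w,1),ball(w,3)],O)).round(1).tolist())
import cv2
a=cv2.imread('pics/top_g_full.png')[215:275,255:315]; cv2.imwrite('pics/gz.png',cv2.resize(a,(600,600),interpolation=cv2.INTER_CUBIC))
a=cv2.imread('pics/side_g_full.png')[235:315,260:340]; cv2.imwrite('pics/gz2.png',cv2.resize(a,(600,600),interpolation=cv2.INTER_CUBIC))"
```

```text
0.3 [[278.0, 257.1], [287.1, 232.5], [273.6, 300.5]] [[272.9, 253.9], [307.5, 294.4]]
0.35 [[278.4, 255.3], [287.2, 233.1], [273.5, 300.1]] [[273.0, 255.0], [307.4, 293.3]]
0.4 [[278.8, 253.6], [287.2, 233.7], [273.4, 299.7]] [[273.2, 256.2], [307.3, 292.2]]
0.45 [[279.1, 251.9], [287.3, 234.4], [273.3, 299.2]] [[273.4, 257.3], [307.1, 290.9]]
0.5 [[279.5, 250.2], [287.3, 235.2], [273.2, 298.6]] [[273.7, 258.6], [306.8, 289.7]]
0.55 [[279.9, 248.5], [287.3, 236.0], [273.2, 297.8]] [[274.0, 259.8], [306.5, 288.4]]
```

View pics/gz.png

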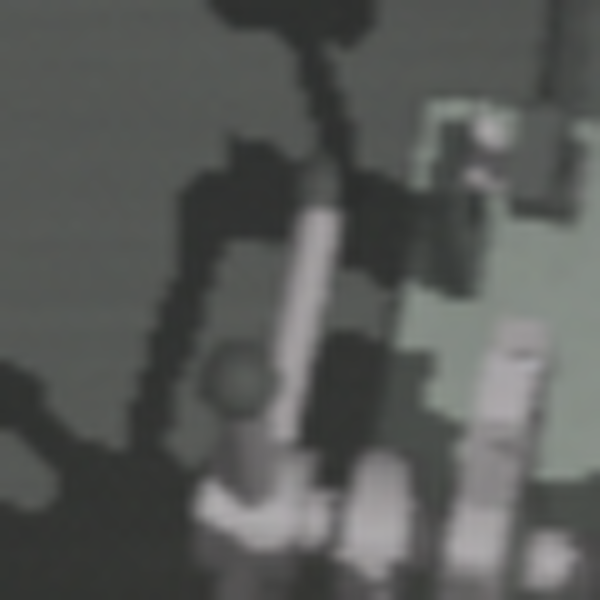

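View pics/gz2.png

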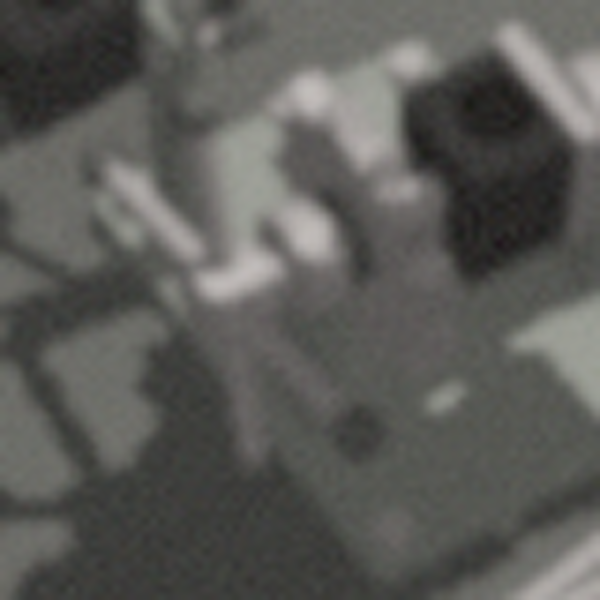

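```bash
python3 -c "
from station import r
from h import *
go([-.065,.062,.2946],r);go([-.065,.062,.199],r);go([.0035,.062,.199],r)"
```

```text
row [-0.96  7.97 -0.01] [0.01 0.01 0.  ] t 9.1 F [-0.77  1.19  0.23]
row [-0.95  7.96  3.81] [0.01 0.01 0.  ] t 9.1 F [-0.77  1.19  0.23]
row [-3.69  7.96  3.81] [0.01 0.01 0.  ] t 9.1 F [-0.77  1.19  0.23]
```

Emit:
play_rows([
  [-0.95,8,0,0,0,0,0],
  [-0.95,8,0,0,0,0,0],
  [-0.95,8,0,0,0,0,0],
  [-0.95,8,0,0,0,0,0],
  [-0.95,8,0,0,0,0,0],
  [-0.95,8,1.8,0,0,0,0],
  [-0.95,8,3.8,0,0,0,0],
  [-0.95,8,3.8,0,0,0,0],
  [-1.8,8,3.8,0,0,0,0],
  [-2.6,8,3.8,0,0,0,0],
  [-2.9,8,3.8,0,0,0,0],
  [-3.2,8,3.8,0,0,0,0],
])

```text
time_s: 10.3
tcp_pos: [0.5211, 0.114, 0.2006]
ee_rot: [[-0.981, 0.195, 0.002], [0.195, 0.981, 0.001], [-0.002, 0.001, -1.0]]
wrist_force: [-0.4, 0.7, -0.0]
gripper_width: 0.008
```

```bash
python3 -c "
from station import r
from h import *
go([.0035,.062,.199],r)"
```

```text
row [-0.47 -0.03  0.07] [0.01 0.02 0.  ] t 10.3 F [-0.41  0.67 -0.02]
```

Emit:
play_rows([
  [-0.15,0,0,0,0,0,0],
  [-0.27,0,0,0,0,0,0],
  [-0.37,0,0,0,0,0,0],
  [-0.48,0,0,0,0,0,0],
  [-0.48,0,0,0,0,0,0],
  [-0.48,0,0,0,0,0,0],
])

```text
time_s: 10.9
tcp_pos: [0.5316, 0.111, 0.199]
ee_rot: [[-0.981, 0.195, -0.001], [0.195, 0.981, -0.0], [0.0, -0.0, -1.0]]
wrist_force: [-1.0, 0.7, 0.3]
gripper_width: 0.005
```

Emit:
play_rows([
  [0.8,0,0,0,0,0,0],
  [2,0,-1.5,0,0,0,0],
  [3.5,0,-3.2,0,0,0,0],
  [3.5,-8,-3.8,0,0,0,0],
  [3.5,-8,-3.8,0,0,0,0],
  [3.5,-8,-3.8,0,0,0,0],
  [3.5,-8,-3.8,0,0,0,0],
  [3.5,-8,-3.8,0,0,0,0],
  [3.5,-8,-3.8,0,0,0,0],
])

```text
time_s: 11.8
tcp_pos: [0.4069, -0.0689, 0.2946]
ee_rot: [[-0.98, 0.198, 0.002], [0.198, 0.98, 0.0], [-0.002, 0.001, -1.0]]
wrist_force: [-0.3, 0.3, 0.2]
gripper_width: 0.005
```

```bash
python3 look.py i; python3 -c "
import cv2
a=cv2.imread('pics/top_i_full.png')[215:275,255:315]; a=cv2.resize(a,(400,400),interpolation=cv2.INTER_CUBIC)
b=cv2.imread('pics/side_i_full.png')[235:315,260:340]; b=cv2.resize(b,(400,400),interpolation=cv2.INTER_CUBIC)
cv2.imwrite('pics/iz.png',cv2.hconcat([a,b]))"
```

```text
[-0.0845 -0.1388  0.2946] 0.005292371671169072
```

View pics/iz.png

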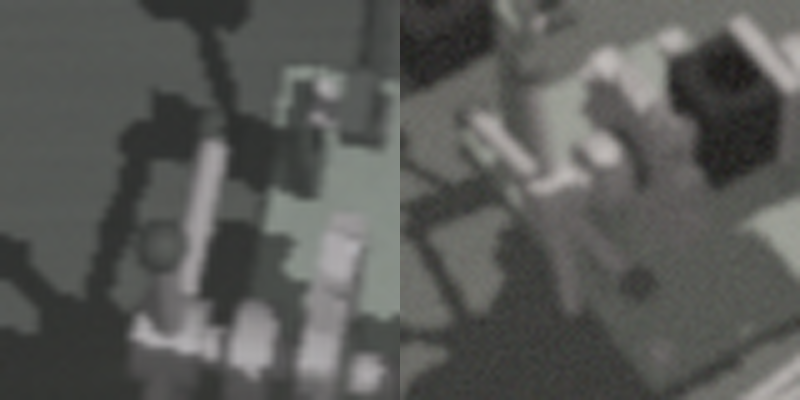

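```bash
python3 -c "
from station import r
from h import *
go([.198,0,.2946],r);go([.198,0,.21],r)"
```

```text
row [-11.3    5.49  -0.02] [0. 0. 0.] t 11.9 F [-0.1   0.41 -0.23]
row [-11.3    5.49   3.37] [0. 0. 0.] t 11.9 F [-0.1   0.41 -0.23]
```

Emit:
play_rows([
  [-11.3,5.5,0,0,0,0,0],
  [-11.3,5.5,0,0,0,0,0],
  [-11.3,5.5,0,0,0,0,0],
  [-11.3,5.5,0,0,0,0,0],
  [-11.3,5.5,0,0,0,0,0],
  [-11.3,5.5,0,0,0,0,0],
  [-11.3,5.5,0,0,0,0,0],
  [-11.3,5.5,0,0,0,0,0],
  [-11.3,5.5,0,0,0,0,0],
])

```text
time_s: 12.8
tcp_pos: [0.7109, 0.0135, 0.2928]
ee_rot: [[-0.981, 0.193, -0.002], [0.193, 0.981, -0.001], [0.002, -0.001, -1.0]]
wrist_force: [-0.9, -0.0, -0.3]
gripper_width: 0.007
```

```bash
python3 look.py j
```

```text
[0.1975 0.0013 0.2928] 0.007037820596903187
```

View pics/look_j.png

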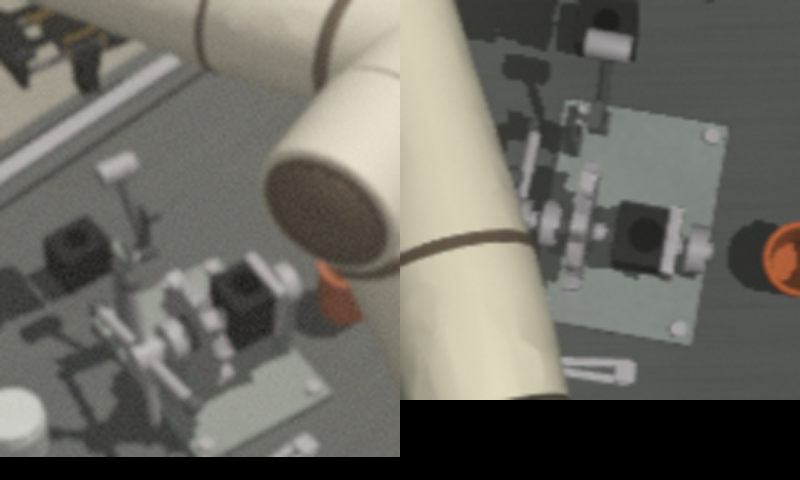

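Emit:
play_rows([
  [0,0,1.7,0,0,0,0],
  [0,0,3.3,0,0,0,0],
  [0,0,3.3,0,0,0,0],
  [0,0,3.3,0,0,0,0],
  [0.5,0,3.3,0,0,0,0],
  [0.7,0,3.3,0,0,0,0],
  [0.9,0,3.3,0,0,0,0],
  [1.1,0,3.3,0,0,0,0],
  [1.3,0,3.3,0,0,0,0],
  [1.5,0,3.3,0,0,0,0],
])

```text
time_s: 13.9
tcp_pos: [0.6743, 0.0191, 0.2124]
ee_rot: [[-0.981, 0.195, 0.002], [0.195, 0.981, 0.0], [-0.002, 0.0, -1.0]]
wrist_force: [1.8, -0.1, 1.5]
gripper_width: 0.008
```

```bash
python3 look.py k
```

```text
[ 0.1606 -0.0003  0.2124] 0.007774561021019812
```

View pics/look_k.png

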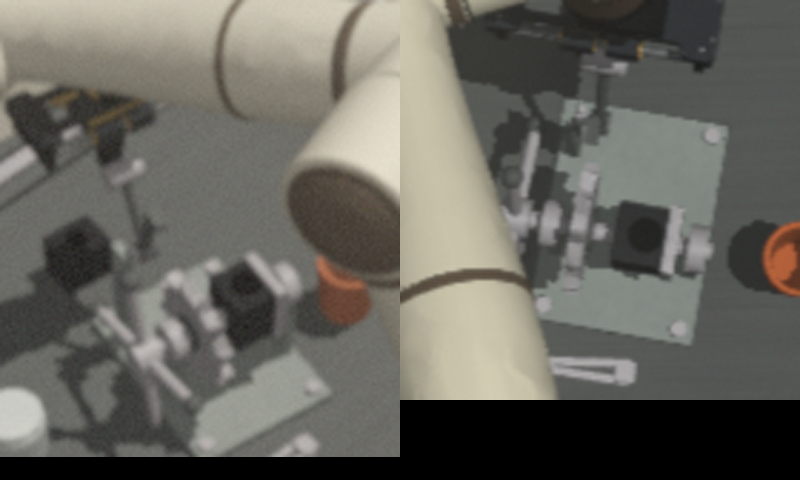

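Emit:
play_rows([
  [0.2,0,0,0,0,0,0],
  [0.4,0,0,0,0,0,0],
  [0.6,0,0,0,0,0,0],
  [0.8,0,0,0,0,0,0],
  [1.0,0,0,0,0,0,0],
  [1.2,0,0,0,0,0,0],
  [1.4,0,0,0,0,0,0],
  [1.6,0,0,0,0,0,0],
  [1.8,0,0,0,0,0,0],
  [2.0,0,0,0,0,0,0],
  [2.1,0,0,0,0,0,0],
  [2.1,0,0,0,0,0,0],
])

```text
time_s: 15.2
tcp_pos: [0.6224, 0.0294, 0.2118]
ee_rot: [[-0.981, 0.195, 0.0], [0.195, 0.981, 0.0], [-0.0, 0.0, -1.0]]
wrist_force: [1.2, -0.4, 0.3]
gripper_width: 0.002
```

```bash
python3 look.py l
```

```text
[ 0.1076 -0.0003  0.2118] 0.0021075368464742966
```

View pics/look_l.png

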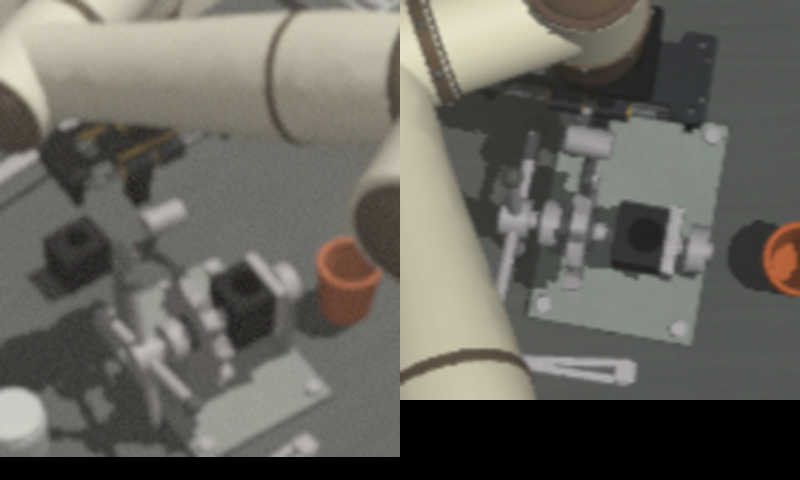

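Emit:
play_rows([
  [-1,0,0,0,0,0,0],
  [-2,0,-1,0,0,0,0],
  [-2,0,-3,0,0,0,0],
  [-2,-1,-5,0,0,0,0],
  [-2,-11,-5,0,0,0,0],
  [-2,-11,-5,0,0,0,0],
  [-2,-11,-5,0,0,0,0],
  [-2,-11,-5,0,0,0,0],
  [-2,-11,-5,0,0,0,0],
  [-2,-11,-5,0,0,0,0],
  [-2,-11,-5,0,0,0,0],
  [-2,-11,-5,0,0,0,0],
])

```text
time_s: 16.5
tcp_pos: [0.6182, -0.2496, 0.3363]
ee_rot: [[-0.981, 0.195, -0.0], [0.195, 0.981, 0.0], [0.0, 0.0, -1.0]]
wrist_force: [-0.2, -0.0, -0.3]
gripper_width: 0.004
```

```bash
python3 look.py m; python3 -c "
import cv2
a=cv2.imread('pics/top_m_full.png')[215:275,265:325]; a=cv2.resize(a,(400,400),interpolation=cv2.INTER_CUBIC)
b=cv2.imread('pics/side_m_full.png')[205:285,260:340]; b=cv2.resize(b,(400,400),interpolation=cv2.INTER_CUBIC)
cv2.imwrite('pics/mz.png',cv2.hconcat([a,b]))
b=cv2.imread('pics/side0.png')[205:285,260:340]; b=cv2.resize(b,(400,400),interpolation=cv2.INTER_CUBIC)
a=cv2.imread('pics/top0.png')[215:275,265:325]; a=cv2.resize(a,(400,400),interpolation=cv2.INTER_CUBIC)
cv2.imwrite('pics/0z.png',cv2.hconcat([a,b]))
"
```

```text
[ 0.158  -0.2747  0.3363] 0.004143507774434563
```

View pics/mz.png

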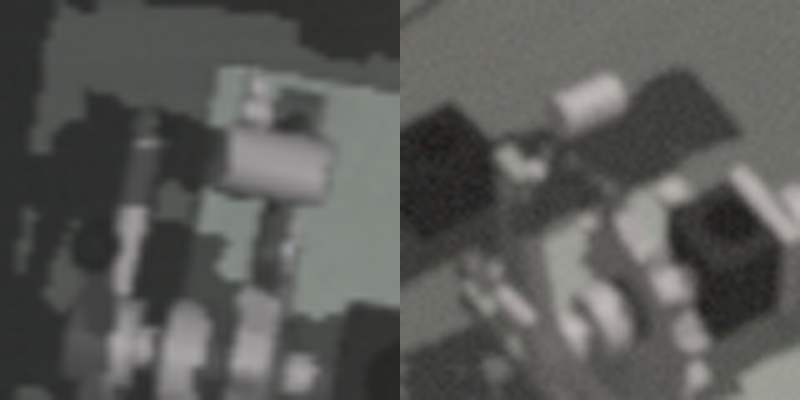

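View pics/0z.png

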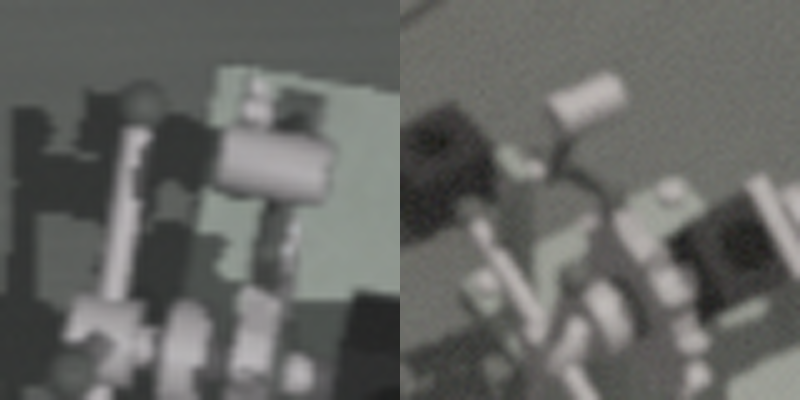

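View pics/top_m_full.png

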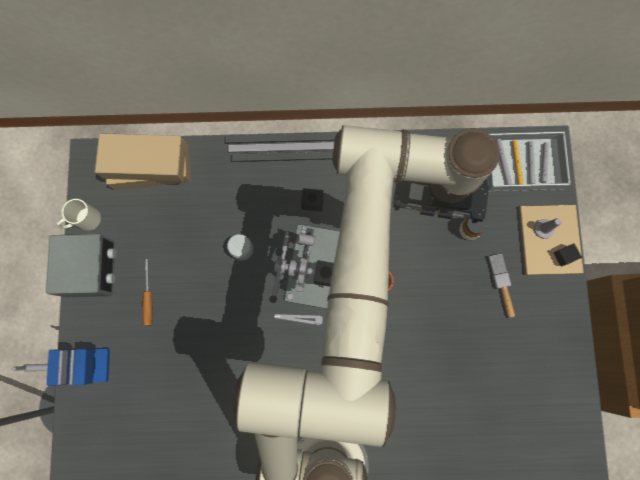

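```bash
python3 -c "
import cv2,numpy as np
from h import *
for c,(x0,y0,x1,y1) in {'side':(288,216,308,234),'top':(296,232,318,248)}.items():
    a=cv2.cvtColor(cv2.imread(f'pics/{c}0.png'),6);b=cv2.cvtColor(cv2.imread(f'pics/{c}_m_full.png'),6)
    f=8;A=cv2.resize(a[y0:y1,x0:x1],None,fx=f,fy=f,interpolation=2);B=cv2.resize(b[y0-4:y1+4,x0-4:x1+4],None,fx=f,fy=f,interpolation=2)
    m=cv2.minMaxLoc(cv2.matchTemplate(B,A,5));print(c,m[1],np.array(m[3])/f-4, 'per .06:',proj(c,world([weight(.06)],O))-proj(c,world([weight(0)],O)))
b=cv2.imread('pics/side_m_full.png')[235:315,260:340]; b=cv2.resize(b,(400,400),interpolation=cv2.INTER_CUBIC)
a=cv2.imread('pics/top_m_full.png')[230:310,260:340]; a=cv2.resize(a,(400,400),interpolation=cv2.INTER_CUBIC)
cv2.imwrite('pics/nz.png',cv2.hconcat([a,b]))
"
```

```text
side 0.8815838098526001 [ 0.5   -0.125] per .06: [[-0.96528103 -1.58919373]]
top 0.9753782749176025 [0.375 0.   ] per .06: [[ 0.33007087 -2.13139868]]
```

View pics/nz.png

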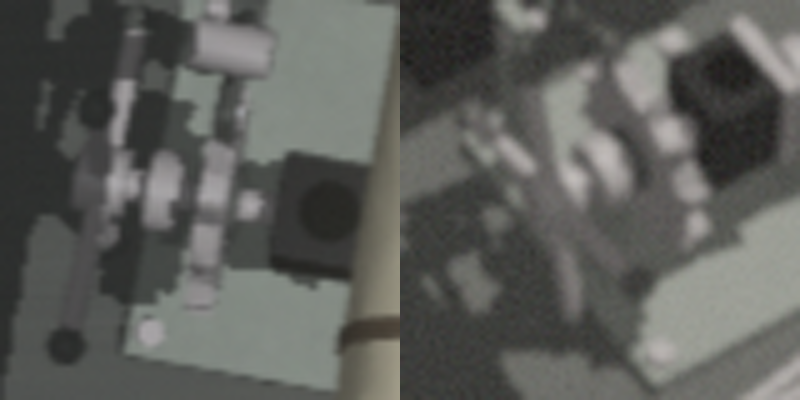

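```bash
python3 -c "
from station import r
print(r.finish_job(), r.sense()['time_s'])"
```

```text
the job is handed in; nothing more can be done
the job is handed in; nothing more can be done
```

The mould is tilted back one notch with the pawl home. I handed the job in at about 17 s of the 64 s allowed, and no verdict came back.

**What I did:** With the fingers shut, I pushed the pawl's weight over until the pawl lay thrown back. I then pushed the top ball of the cross handle in two small steps. The first left the wheel at about 0.42 rad and the second at about 0.455 rad. Last, I pushed the weight back past its balance point, and the pawl fell home. The measured wrist force was about 2–3 N at most, at the ends of the moves.

**Last checks before handing in:**
- **Pawl:** In both cameras the weight was within about half a pixel of its starting place, where 0.06 rad would show as about 2 pixels. That puts the pawl at about 0.01 rad from home.
- **Wheel:** The ball positions gave between 0.43 and 0.46 rad. One ball, seen in the top picture, would read about 0.38 if corrected for its error in the first fit. That is the lower edge of the allowed range, and I did not settle the difference. The pawl dropping fully home supports the higher values, since it only does so from about 0.41 rad.
- **Rest of the table:** The arm stood clear of everything. The last top picture showed no bystander visibly moved, though the arm mostly hid the crucible and partly the jar.

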